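# Restock the capped brass fittings

### The job

Put the four brass fittings with coloured caps back in stock: stand each one upright on the floor of the bin whose liner is the same colour as its cap (red, blue, green, white). Set them down rather than dropping them, and leave the black plastic adapter with the blue cap and the bare brass elbow standing where they are.

Things in the scene. Friction and masses are not known exactly. Their poses are not given: they have to be found in the camera images.
- fitting_red: Loose upright brass pipe adapter with a red plastic protective cap on top, 0.3 kg or so. From the bottom: brass hexagon foot 46 mm across flats (53 over corners), 14 mm high; brass threaded neck about 29 mm across up to 32 mm; round red cap 34 mm in diameter from 32 to 64 mm height (the place to grip, any yaw). Origin: centre of the underside; z is up.
- fitting_blue: Loose upright brass pipe adapter with a blue plastic protective cap on top, 0.3 kg or so. From the bottom: brass hexagon foot 46 mm across flats (53 over corners), 14 mm high; brass threaded neck about 29 mm across up to 32 mm; round blue cap 34 mm in diameter from 32 to 64 mm height (the place to grip, any yaw). Origin: centre of the underside; z is up.
- fitting_green: Loose upright brass pipe adapter with a green plastic protective cap on top, 0.3 kg or so. From the bottom: brass hexagon foot 46 mm across flats (53 over corners), 14 mm high; brass threaded neck about 29 mm across up to 32 mm; round green cap 34 mm in diameter from 32 to 64 mm height (the place to grip, any yaw). Origin: centre of the underside; z is up.
- fitting_white: Loose upright brass pipe adapter with a white plastic protective cap on top, 0.3 kg or so. From the bottom: brass hexagon foot 46 mm across flats (53 over corners), 14 mm high; brass threaded neck about 29 mm across up to 32 mm; round white cap 34 mm in diameter from 32 to 64 mm height (the place to grip, any yaw). Origin: centre of the underside; z is up.
- bin_red: Shallow open dark-steel stock bin fixed to the counter (it does not move), with a red liner on its floor and red label cards on the outside of two opposite walls. Outside 94 x 94 mm, 25 mm high; walls 4 mm, floor 4 mm thick, inside 86 x 86 mm. Origin: centre of the underside, on the counter; z up, x and y along the sides.
- bin_blue: Shallow open dark-steel stock bin fixed to the counter (it does not move), with a blue liner on its floor and blue label cards on the outside of two opposite walls. Outside 94 x 94 mm, 25 mm high; walls 4 mm, floor 4 mm thick, inside 86 x 86 mm. Origin: centre of the underside, on the counter; z up, x and y along the sides.
- bin_green: Shallow open dark-steel stock bin fixed to the counter (it does not move), with a green liner on its floor and green label cards on the outside of two opposite walls. Outside 94 x 94 mm, 25 mm high; walls 4 mm, floor 4 mm thick, inside 86 x 86 mm. Origin: centre of the underside, on the counter; z up, x and y along the sides.
- bin_white: Shallow open dark-steel stock bin fixed to the counter (it does not move), with a white liner on its floor and white label cards on the outside of two opposite walls. Outside 94 x 94 mm, 25 mm high; walls 4 mm, floor 4 mm thick, inside 86 x 86 mm. Origin: centre of the underside, on the counter; z up, x and y along the sides.
- black_adapter: Bystander: loose adapter of the very same form and size as the capped brass ones, but its foot and neck are BLACK PLASTIC, with a blue cap; light. It stands among the others and stays there. Origin: centre of the underside; z up.
- elbow: Bystander: loose bare brass pipe elbow without a cap, about 56 x 36 mm and 46 mm high, standing among the others; it stays there. Origin: on the counter under about the middle of the elbow; x runs along its level leg, z up.
Mind the look-alikes: they are no part of the job. What is shaped like the bin_red but brown or pink is not meant.

How it is judged:
By the outcome, as a careful person would: the job done as asked, in the order asked, and still so for the second after the job is handed in, with the robot touching nothing.
It also fails if it takes over 91 s, if anything falls off the work surface, if the arm or the gripper's body presses on something with over 40 N, if the wrist force passes 120 N, or if a joint passes its speed limit or range.

### The arm

A 7-joint arm with a two-finger parallel gripper is mounted at the origin on the work surface. World frame = base frame: x ahead of the robot, y to its left, z up, the work surface at z = 0. Lengths are in m, angles in rad, forces in N, time in s.
With the tool pointing down it reaches from about 0.425 to 0.925 m from the base axis. Payload 6.8 kg.
Tool frame: the origin (TCP) lies at the very end of the fingers, on their centre line; the grasp point (between the pads) lies 19 mm behind it; z points along the fingers, y is the line along which they close (so a half turn about z gives the same grasp; the last joint's range is limited). The gripper opens to 85 mm and grips with 20 to 120 N. Pads are 22 mm wide; open, the fingers measure 114 mm over their backs; the gripper's body (76 mm by 85 mm) begins 54 mm behind the grasp point. The pads swing forward as they close: fully open they stand 13 mm farther back than shut.
Start: joints at [-1.301, 0.477, 0.022, 1.555, -0.011, 1.109, -0.083], TCP at [0.249, 0.627, 0.231] pointing down, gripper open.
Joint ranges: [-2.96, 2.96], [-0.34, 2.1], [-1.41, 1.46], [0.24, 2.44], [-1.37, 4.51], [0.17, 1.92], [-2.96, 2.96]. Speed limits (rad/s): [2.39, 2.39, 3.14, 3.14, 3.14, 3.14, 3.14].

### API

Orientations are given as a rotation vector (axis times angle).
In Python, from bench import monitor, optics, r gives the robot as it stands.
- The arm moves only by the shell command python3 -m crank 'ROWS' [OPENING] [FORCE]. ROWS is JSON, a list of rows, each a list of 2 entries, a list of its own where there are three numbers: the shift along the tool's x, y, z in cm, then the turn, a rotation vector about the tool's x, y, z in rad. A call has 1 to 5 rows; each row shifts and turns the commanded pose from where the row before left it, along the tool's axes as they then stand; what a row does not reach is not made up. A row lasts 1/10 s, in which the tool goes at most 50 mm and 8.59 degrees, less where a joint would pass 70% of its speed; a pose out of reach is approached as far as the arm can. A call is refused whole if a number of a shift passes 5 or a number of a turn 0.15, either way. A call with a gripper value outside its range is refused whole. OPENING is the finger opening in cm, from 0 to 8.54, set as the call begins (- or left out, the last holds). The fingers move at their own pace and stop on an object; FORCE is the grip in N (left out, the last holds). Time passes only in rows, so rows that do not move let the fingers close. It gives the time, the measured TCP pose, the force, the opening and the grip force at its end, in the units of the state.
- monitor.get_obs(): the state, without advancing time (a new reading comes with each control period).
- optics.grab_frame(name): name is "side" or "top" or "wrist"; returns (picture, depth): 420x560x3 uint8, red, green, blue; 420x560 float32, m along the optical axis (not along the pixel's ray), 0 where there is no reading.
- optics.camera_model(name): a dict with "vertical_fov" (degrees; the focal length in pixels is half the picture's height over the tangent of half this angle, whatever the lens; pixels are square), "cx", "cy" (the principal point, pixels), "R" (3x3) and "t" (3): a world point X has camera coordinates R X + t; the wrist camera has in their place "hand_eye" (4x4, takes a point from camera to tool coordinates, whose origin is the TCP and whose axes are the flange's). Camera axes: x right, y down, z forward; pixel columns grow to the right and rows downward; lengths in m; the calibration is good to about 2 mm. The wrist camera is an equidistant fisheye: a pixel r from the principal point sees the ray r / f radians off the axis. A picture is of the moment at which its call begins: read the wrist's pose just before it. camera_model takes no time and is no camera call.
- r.hand_in(): hands the job in; it is judged then, once.
The state is a dict: "clock": time; "joints": joint angles; "qvel": joint speeds; "tau": joint torques, N m; "tcp_pos": TCP position; "orientation": TCP orientation; "contact_force": force on the tool from outside, world axes, zero at the start; "moment": the same for the moment, N m; "grip_width": finger opening in m; "gripper_force": force on a finger pad.
Only numpy, scipy, OpenCV 4.12 (cv2) and the standard library are available. Lean on these libraries where they do the work, as an engineer would, in place of code of your own. Each camera call takes 0.05 s, during which the arm holds its last target. There are 200 camera calls.

## Working session

There is one attempt and no reset: what is moved stays moved. The work goes in short steps, Python scripts to look and compute and a shell command to move; the robot and the scene stay as the last step left them, time stands still between calls to the robot, and variables do not carry over. Pictures are saved under pics/ and viewed, at most 14 in all, crops included, and the job is handed in when it is done.

```bash
ls; mkdir -p pics; python3 - <<'E'
from bench import monitor, optics, r
import cv2, numpy as np
o=monitor.get_obs(); print({k:np.round(v,3).tolist() for k,v in o.items()})
for n in ["top","side"]:
    p,d=optics.grab_frame(n); cv2.imwrite(f"pics/{n}0.png",p[:,:,::-1]); np.save(f"pics/{n}0_d.npy",d)
    print(n,optics.camera_model(n))
print(optics.camera_model("wrist"))
E
```

```text
pics
{'clock': 0.0, 'joints': [-1.301, 0.478, 0.022, 1.556, -0.012, 1.109, -0.083], 'qvel': [-0.0, -0.0, -0.0, -0.0, -0.0, -0.001, -0.001], 'tau': [-0.0, -59.644, 1.608, -28.119, 0.013, 0.009, 0.0], 'tcp_pos': [0.249, 0.627, 0.23], 'orientation': [-0.59, -3.085, 0.003], 'contact_force': [0.501, 0.506, 0.483], 'moment': [0.054, 0.003, 0.011], 'gripper_force': 0.0, 'grip_width': 0.085}
top {'vertical_fov': 54.430807078717976, 'cx': 282.9182126182356, 'cy': 201.1244317983101, 'R': array([[ 0.01731129, -0.99973138,  0.01541056],
       [-0.9839615 , -0.01977096, -0.17728189],
       [ 0.17753895, -0.01209442, -0.98403945]]), 't': array([-0.00691997,  0.60843454,  0.95594229])}
side {'vertical_fov': 44.26637861974117, 'cx': 281.97342806755796, 'cy': 211.69378553296897, 'R': array([[ 0.9367353 , -0.34969121,  0.0155896 ],
       [-0.24584528, -0.68895502, -0.68183655],
       [ 0.24917278,  0.63486774, -0.73133842]]), 't': array([-0.55949569,  0.17453158,  0.90922482])}
{'vertical_fov': 65.70646984690485, 'cx': 279.042959785069, 'cy': 208.0375587904707, 'hand_eye': array([[ 2.17436745e-04, -9.47216622e-01, -3.20594172e-01,
         8.19393390e-02],
       [ 9.99999317e-01, -1.62299070e-04,  1.15775334e-03,
        -9.91448994e-04],
       [-1.14867534e-03, -3.20594205e-01,  9.47215940e-01,
        -1.43396024e-01],
       [ 0.00000000e+00,  0.00000000e+00,  0.00000000e+00,
         1.00000000e+00]])}
```

View pics/top0.png

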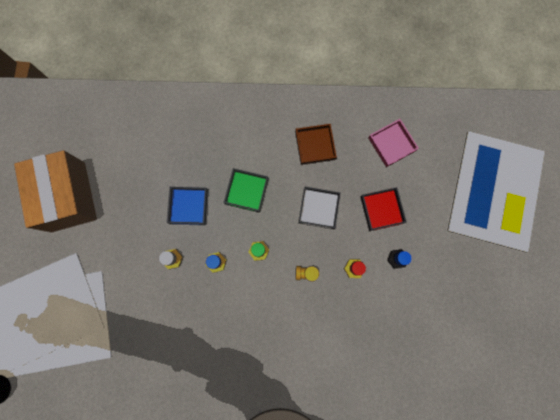

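View pics/side0.png

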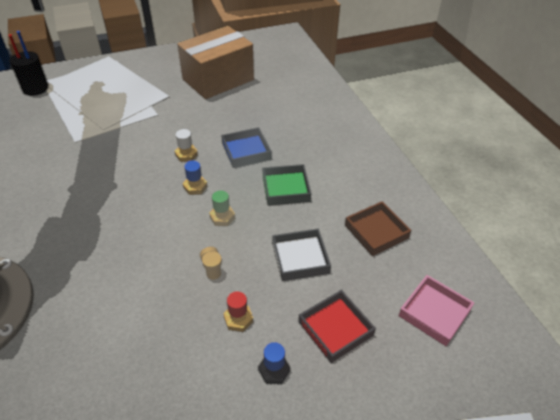

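The top view shows the caps at white (166,258), blue (213,262), green (257,250), red (357,268) and the black adapter at (403,259), with the elbow at (308,273). The bins are blue (188,206), green (246,190), white (319,208) and red (383,209). The brown and pink trays are decoys. The side view agrees.

```bash
cat > h.py <<'E'
import numpy as np, cv2
from scipy.spatial.transform import Rotation as Ro
from bench import monitor, optics
def ray(name,uv,z):           # pixel -> world point on plane z (static cameras)
    m=optics.camera_model(name); f=210/np.tan(np.radians(m["vertical_fov"]/2))
    d=m["R"].T@np.array([(uv[0]-m["cx"])/f,(uv[1]-m["cy"])/f,1]); c=-m["R"].T@m["t"]
    return c+d*(z-c[2])/d[2]
def wray(uv,z,o):             # wrist fisheye
    m=optics.camera_model("wrist"); f=210/np.tan(np.radians(m["vertical_fov"]/2))
    v=np.array([uv[0]-m["cx"],uv[1]-m["cy"]]); r=np.hypot(*v); th=r/f
    d=np.array([*(np.sin(th)*v/max(r,1e-9)),np.cos(th)])
    T=m["hand_eye"]; R=Ro.from_rotvec(o["orientation"]).as_matrix()
    c=R@T[:3,3]+o["tcp_pos"]; d=R@T[:3,:3]@d
    return c+d*(z-c[2])/d[2]
def mask(p,col):
    h,s,v=cv2.split(cv2.cvtColor(p,cv2.COLOR_RGB2HSV)); h=h.astype(int)
    if col=="white": m=(s<40)&(v>150)
    else:
        c={"red":0,"green":60,"blue":112}[col]; dh=abs((h-c+90)%180-90)
        m=(dh<14)&(s>130)&(v>60)
    return m.astype(np.uint8)
def blobs(p,col,amin=40):
    n,l,st,ce=cv2.connectedComponentsWithStats(mask(p,col))
    return [(ce[i],st[i],l==i) for i in range(1,n) if st[i,4]>=amin]
def go(target):               # shift in tool axes, cm, to bring the TCP to target
    o=monitor.get_obs(); R=Ro.from_rotvec(o["orientation"]).as_matrix()
    return np.round(R.T@(np.array(target)-o["tcp_pos"])*100,2)
E
python3 - <<'E'
from h import *
for n in ["top","side"]:
    p=cv2.imread(f"pics/{n}0.png")[:,:,::-1]
    for col in ["red","blue","green","white"]:
        for c,s,m in blobs(p,col):
            if s[4]<5000: print(n,col,np.round(c),s.tolist(),"z05",np.round(ray(n,c,.055),3),"z004",np.round(ray(n,c,.005),3))
E
```

```text
top red [406. 134.] [398, 122, 17, 26, 57] z05 [ 0.789 -0.308  0.055] z004 [ 0.807 -0.324  0.005]
top red [315. 144.] [296, 124, 40, 39, 1104] z05 [ 0.757 -0.074  0.055] z004 [ 0.774 -0.079  0.005]
top red [378. 151.] [370, 137, 17, 29, 52] z05 [ 0.743 -0.234  0.055] z004 [ 0.759 -0.247  0.005]
top red [383. 209.] [364, 190, 39, 39, 1064] z05 [ 0.594 -0.243  0.055] z004 [ 0.602 -0.256  0.005]
top red [358. 268.] [350, 261, 16, 14, 171] z05 [ 0.449 -0.179  0.055] z004 [ 0.45  -0.188  0.005]
top blue [482. 186.] [465, 145, 36, 83, 1751] z05 [ 0.656 -0.495  0.055] z004 [ 0.667 -0.521  0.005]
top blue [187. 205.] [170, 189, 35, 34, 1049] z05 [0.593 0.24  0.055] z004 [0.601 0.251 0.005]
top blue [404. 258.] [397, 251, 14, 15, 156] z05 [ 0.475 -0.291  0.055] z004 [ 0.477 -0.306  0.005]
top blue [213. 261.] [206, 255, 14, 13, 146] z05 [0.458 0.171 0.055] z004 [0.46  0.178 0.005]
top green [246. 190.] [227, 172, 39, 37, 1033] z05 [0.635 0.097 0.055] z004 [0.645 0.101 0.005]
top green [258. 249.] [251, 243, 14, 14, 150] z05 [0.488 0.064 0.055] z004 [0.491 0.066 0.005]
top white [35. 45.] [22,
[... 2404 characters left out ...]
 white [441. 355.] [436, 346, 13, 18, 96] z05 [ 0.719 -0.382  0.055] z004 [ 0.745 -0.363  0.005]
side white [306. 356.] [298, 351, 20, 13, 102] z05 [ 0.52  -0.312  0.055] z004 [ 0.532 -0.289  0.005]
side white [322. 362.] [320, 357, 7, 11, 42] z05 [ 0.54  -0.329  0.055] z004 [ 0.553 -0.307  0.005]
side white [320. 378.] [316, 374, 9, 10, 43] z05 [ 0.526 -0.352  0.055] z004 [ 0.539 -0.332  0.005]
side white [348. 383.] [345, 376, 7, 12, 43] z05 [ 0.562 -0.374  0.055] z004 [ 0.577 -0.355  0.005]
side white [247. 387.] [240, 382, 14, 11, 73] z05 [ 0.418 -0.328  0.055] z004 [ 0.424 -0.306  0.005]
side white [507. 417.] [463, 413, 71, 7, 298] z05 [ 0.755 -0.498  0.055] z004 [ 0.783 -0.487  0.005]
```

```bash
python3 -m crank '[[[0,0,0],[0,0,-0.125]],[[0,0,0],[0,0,-0.125]],[[0,0,0],[0,0,-0.125]]]' 6 40 >/dev/null
python3 -m crank '[[[-2.4,-3.8,0],[0,0,0]],[[-2.4,-3.8,0],[0,0,0]],[[-2.4,-3.8,0],[0,0,0]],[[-2.4,-3.8,0],[0,0,0]],[[-2.4,-3.8,0],[0,0,0]]]' 
python3 -m crank '[[[-2.4,-3.8,1],[0,0,0]],[[-2.4,-3.8,1],[0,0,0]],[[-2.4,-3.8,1],[0,0,0]],[[-2.4,-3.8,1],[0,0,0]],[[0,0,0],[0,0,0]]]' 
python3 - <<'E'
from h import *
o=monitor.get_obs(); p,d=optics.grab_frame("wrist"); cv2.imwrite("pics/w1.png",p[:,:,::-1]); print(o["clock"],o["tcp_pos"],Ro.from_rotvec(o["orientation"]).as_matrix().round(3))
for c,s,m in blobs(p,"white",150): print(np.round(c),s.tolist(),np.round(wray(c,.06,o),4))
print(go([.465,.284,.19]))
E
```

```text
clock: 0.9
tcp_pos: [0.3691, 0.4352, 0.231]
orientation: [-0.004, -3.141, 0.001]
contact_force: [0.3, -0.1, 0.2]
grip_width: 0.0599
gripper_force: 0.0
clock: 1.4
tcp_pos: [0.4669, 0.277, 0.1898]
orientation: [-0.021, -3.141, 0.008]
contact_force: [-0.7, 0.4, -0.3]
grip_width: 0.0601
gripper_force: 0.0
1.4 [0.46688518 0.27697349 0.18977182] [[-1.     0.013 -0.001]
 [ 0.013  1.    -0.005]
 [ 0.001 -0.005 -1.   ]]
[351. 131.] [62, 0, 498, 371, 108283] [0.4086 0.337  0.06  ]
[ 64. 237.] [0, 46, 192, 354, 23793] [0.5081 0.041  0.06  ]
[ 33. 280.] [14, 257, 39, 48, 1107] [ 0.5695 -0.0353  0.06  ]
[525. 338.] [507, 278, 36, 120, 2081] [0.6792 0.6291 0.06  ]
[153. 392.] [121, 360, 59, 60, 1817] [0.7411 0.0996 0.06  ]
[405. 392.] [379, 360, 58, 60, 1813] [0.7439 0.4433 0.06  ]
[0.04 0.32 0.04]
```

View pics/w1.png

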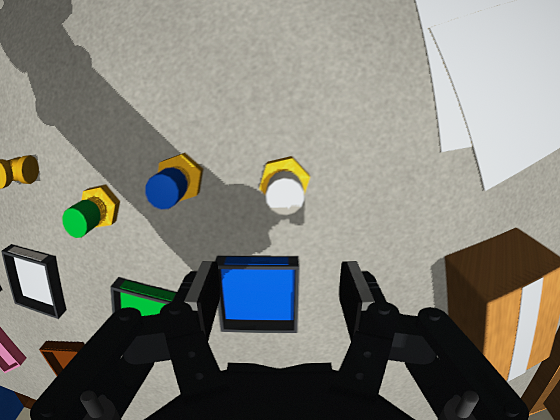

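The wrist picture shows the white cap at (285,192), the blue cap at (166,188) and the green cap at (82,217). The fingers straddle the blue bin at about (258,293), further along.

```bash
python3 - <<'E'
from h import *
p=cv2.imread("pics/w1.png")[:,:,::-1]; o=monitor.get_obs()
w=np.zeros((420,560),np.uint8); w[150:230,240:330]=1
hsv=cv2.cvtColor(p,cv2.COLOR_RGB2HSV); m=((hsv[:,:,1]<25)&(hsv[:,:,2]>195)).astype(np.uint8)*w
n,l,st,ce=cv2.connectedComponentsWithStats(m); i=1+st[1:,4].argmax(); print("white",st[i],ce[i],wray(ce[i],.06,o).round(4))
for col in ["blue","green"]:
    for c,s,mm in blobs(p,col,300): print(col,np.round(c),s.tolist(),"cap",wray(c,.058,o).round(4),"bin",wray(c,.005,o).round(4))
t=wray(ce[i],.06,o); print(go([t[0],t[1],.028]))
E
```

```text
white [266 179  38  31 916] [284.72270742 194.12991266] [0.4628 0.2846 0.06  ]
blue [162. 191.] [145, 174, 34, 35, 940] cap [0.4588 0.1718 0.058 ] bin [0.4734 0.1509 0.005 ]
blue [256. 261.] [224, 257, 65, 8, 460] cap [0.5292 0.2566 0.058 ] bin [0.5573 0.2519 0.005 ]
blue [258. 294.] [221, 269, 74, 51, 3632] cap [0.5675 0.2575 0.058 ] bin [0.6029 0.2531 0.005 ]
blue [  9. 405.] [0, 386, 24, 34, 576] cap [ 0.9186 -0.3071  0.058 ] bin [ 1.0215 -0.42    0.005 ]
green [ 76. 220.] [62, 202, 31, 36, 654] cap [0.4879 0.0657 0.058 ] bin [0.508  0.0243 0.005 ]
green [148. 290.] [120, 281, 55, 20, 342] cap [0.568  0.1383 0.058 ] bin [0.6035 0.1109 0.005 ]
green [141. 304.] [120, 292, 46, 24, 599] cap [0.5873 0.1251 0.058 ] bin [0.6266 0.0952 0.005 ]
[ 0.24  0.42 16.24]
```

```bash
python3 -m crank '[[[0.1,0.2,3.5],[0,0,0]],[[0.15,0.2,4],[0,0,0]],[[0,0,4],[0,0,0]],[[0,0,3],[0,0,0]],[[0,0,1.7],[0,0,0]]]'
python3 -m crank '[[[0,0,0],[0,0,0]],[[0,0,0],[0,0,0]]]'
python3 -m crank '[[[0,0,0],[0,0,0]],[[0,0,0],[0,0,0]],[[0,0,0],[0,0,0]],[[0,0,0],[0,0,0]],[[0,0,0],[0,0,0]]]' 2.5 40
```

```text
clock: 1.95
tcp_pos: [0.4593, 0.2896, 0.0267]
orientation: [-0.001, -3.138, 0.002]
contact_force: [0.4, -0.4, 1.6]
grip_width: 0.0598
gripper_force: 0.0
clock: 2.15
tcp_pos: [0.4612, 0.2899, 0.0296]
orientation: [-0.002, -3.141, -0.001]
contact_force: [-0.1, 0.0, 0.2]
grip_width: 0.0599
gripper_force: 0.0
clock: 2.65
tcp_pos: [0.4622, 0.2885, 0.0307]
orientation: [0.006, 3.14, 0.001]
contact_force: [-1.4, -3.7, 6.7]
grip_width: 0.033
gripper_force: 39.2
```

```bash
python3 -m crank '[[[0,0,-2],[0,0,0]],[[0,0,-4],[0,0,0]],[[0,0,-4],[0,0,0]],[[-0.5,-1.5,0],[0,0,0]],[[-1.2,-3,0],[0,0,0]]]'
python3 -m crank '[[[-1.5,-4,0],[0,0,0]],[[-1.5,-4,0],[0,0,0]],[[-1.5,-4,0],[0,0,0]],[[-1.5,-4,0],[0,0,0]],[[-1.5,-4,0],[0,0,0]]]'
python3 -m crank '[[[-1.5,-4,0],[0,0,0]],[[-1.5,-4,0],[0,0,0]],[[-1,-3,0],[0,0,0]],[[-0.5,-1.2,0],[0,0,0]],[[0,0,0],[0,0,0]]]'
python3 - <<'E'
from h import *
o=monitor.get_obs(); p,d=optics.grab_frame("wrist"); cv2.imwrite("pics/w2.png",p[:,:,::-1]); print(o["clock"],o["tcp_pos"],o["orientation"])
print(go([.602,-.089,.036]))
E
```

```text
clock: 3.15
tcp_pos: [0.4782, 0.2466, 0.1308]
orientation: [-0.004, 3.139, 0.006]
contact_force: [0.3, 0.2, -3.6]
grip_width: 0.0332
gripper_force: 40.8
clock: 3.65
tcp_pos: [0.5525, 0.0414, 0.1288]
orientation: [-0.005, -3.141, -0.0]
contact_force: [0.6, 0.5, -3.0]
grip_width: 0.0328
gripper_force: 40.8
clock: 4.15
tcp_pos: [0.5972, -0.0815, 0.1288]
orientation: [-0.011, -3.141, 0.002]
contact_force: [0.1, 0.1, -3.0]
grip_width: 0.033
gripper_force: 40.7
4.15 [ 0.59718793 -0.08146202  0.12876054] [-1.10721880e-02 -3.14115249e+00  1.59317312e-03]
[-0.53 -1.02  9.26]
```

View pics/w2.png

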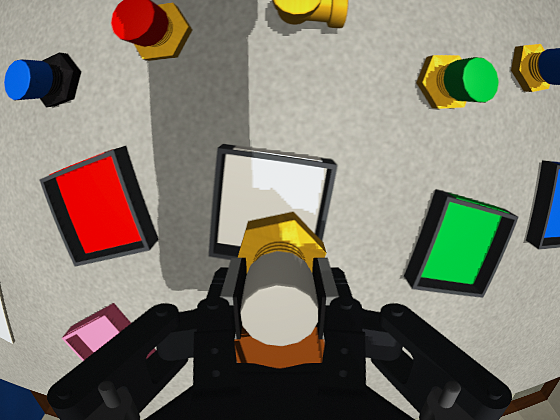

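The wrist view shows the white fitting upright in the fingers at (280,290), coming over the white bin, whose liner is near (275,195). I'm lowering it now.

```bash
python3 -m crank '[[[-0.3,-0.5,2],[0,0,0]],[[-0.2,-0.5,3],[0,0,0]],[[0,0,2.5],[0,0,0]],[[0,0,1],[0,0,0]],[[0,0,0],[0,0,0]]]'
python3 -m crank '[[[0,0,0],[0,0,0]],[[0,0,0.3],[0,0,0]],[[0,0,0.2],[0,0,0]],[[0,0,0],[0,0,0]]]'
```

```text
clock: 4.7
tcp_pos: [0.601, -0.0864, 0.0428]
orientation: [-0.001, -3.138, -0.002]
contact_force: [-0.1, 0.4, -2.8]
grip_width: 0.033
gripper_force: 40.7
clock: 5.1
tcp_pos: [0.6026, -0.0885, 0.0397]
orientation: [0.004, 3.141, 0.0]
contact_force: [-0.7, 0.5, -3.0]
grip_width: 0.0327
gripper_force: 40.7
```

```bash
python3 -m crank '[[[0,0,0.2],[0,0,0]],[[0,0,0.1],[0,0,0]],[[0,0,0.1],[0,0,0]],[[0,0,0],[0,0,0]]]'
```

```text
clock: 5.5
tcp_pos: [0.6023, -0.0886, 0.0351]
orientation: [-0.004, -3.141, -0.0]
contact_force: [-0.3, 0.4, -3.2]
grip_width: 0.0328
gripper_force: 40.7
```

```bash
python3 -m crank '[[[0,0,0.1],[0,0,0]],[[0,0,0],[0,0,0]]]' ; python3 -m crank '[[[0,0,0.1],[0,0,0]],[[0,0,0],[0,0,0]]]'
```

```text
clock: 5.7
tcp_pos: [0.6025, -0.0886, 0.0348]
orientation: [0.005, 3.142, 0.0]
contact_force: [-2.4, 0.1, 3.0]
grip_width: 0.0328
gripper_force: 41.3
clock: 5.9
tcp_pos: [0.6026, -0.0886, 0.0347]
orientation: [0.005, 3.141, 0.001]
contact_force: [-5.9, 0.8, 11.6]
grip_width: 0.033
gripper_force: 42.4
```

```bash
python3 -m crank '[[[0,0,-0.1],[0,0,0]],[[0,0,0],[0,0,0]],[[0,0,0],[0,0,0]],[[0,0,0],[0,0,0]]]' 6
python3 -m crank '[[[0,0,-2],[0,0,0]],[[0,0,-4],[0,0,0]],[[0,0,-4],[0,0,0]],[[1,2,0],[0,0,0]],[[2,3.7,0],[0,0,0]]]'
python3 -m crank '[[[2,3.7,0],[0,0,0]],[[2,3.7,0],[0,0,0]],[[2,3.7,0],[0,0,0]],[[2,3.7,0],[0,0,0]],[[1.5,2.7,0],[0,0,0]]]'
python3 -m crank '[[[1,1.5,0],[0,0,0]],[[0,0,0],[0,0,0]]]'
python3 - <<'E'
from h import *
o=monitor.get_obs(); p,d=optics.grab_frame("wrist"); cv2.imwrite("pics/w3.png",p[:,:,::-1]); print(o["clock"],o["tcp_pos"])
for c,s,mm in blobs(p,"blue",300): print(np.round(c),s.tolist(),"cap",wray(c,.058,o).round(4),"bin",wray(c,.005,o).round(4),go([*wray(c,.058,o)[:2],.028]))
p,d=optics.grab_frame("top"); cv2.imwrite("pics/top1.png",cv2.resize(p[130:300,140:430,::-1],None,fx=2,fy=2))
E
```

```text
clock: 6.3
tcp_pos: [0.6026, -0.0886, 0.0342]
orientation: [0.004, 3.141, -0.0]
contact_force: [-0.1, -0.8, -0.7]
grip_width: 0.0602
gripper_force: 0.0
clock: 6.8
tcp_pos: [0.5746, -0.0341, 0.1361]
orientation: [0.013, 3.136, -0.002]
contact_force: [-0.6, 1.8, -0.2]
grip_width: 0.06
gripper_force: 0.0
clock: 7.3
tcp_pos: [0.4767, 0.1463, 0.1343]
orientation: [-0.001, -3.141, -0.001]
contact_force: [0.6, -0.1, 0.2]
grip_width: 0.0602
gripper_force: 0.0
clock: 7.5
tcp_pos: [0.4667, 0.1615, 0.1342]
orientation: [0.004, -3.141, -0.001]
contact_force: [-0.7, 0.0, -0.6]
grip_width: 0.0602
gripper_force: 0.0
7.5 [0.46669004 0.16154186 0.13422345]
[289. 207.] [266, 179, 48, 55, 1988] cap [0.4577 0.168  0.058 ] bin [0.4754 0.1699 0.005 ] [ 1.01  0.82 10.63]
[334. 326.] [320, 298, 31, 52, 1188] cap [0.5668 0.2088 0.058 ] bin [0.6108 0.2205 0.005 ] [-9.9   4.9  10.63]
```

View pics/top1.png

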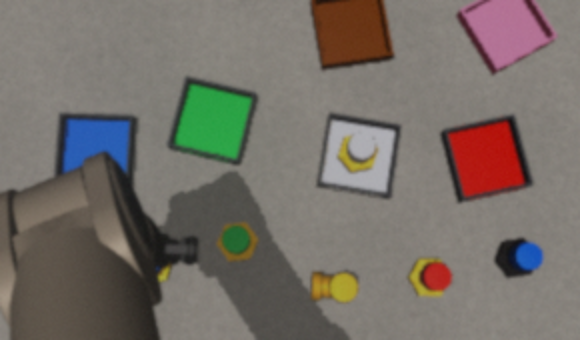

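The crop shows the white fitting upright in the middle of the white bin, at about (358,150). Everything else is in place. Next is blue.

```bash
python3 -m crank '[[[0.5,0.5,1],[0,0,0]],[[0.4,0.4,3],[0,0,0]],[[0,0,3.5],[0,0,0]],[[0,0,2.2],[0,0,0]],[[0,0,0.7],[0,0,0]]]'
python3 -m crank '[[[0,0,0],[0,0,0]],[[0,0,0],[0,0,0]],[[0,0,0],[0,0,0]],[[0,0,0],[0,0,0]],[[0,0,0],[0,0,0]]]' 2.5 40
python3 -m crank '[[[0,0,0],[0,0,0]]]'
```

```text
clock: 8.1
tcp_pos: [0.4576, 0.1662, 0.0276]
orientation: [-0.007, -3.138, 0.004]
contact_force: [-0.4, 0.0, -0.0]
grip_width: 0.0603
gripper_force: 0.0
clock: 8.6
tcp_pos: [0.4595, 0.1679, 0.0309]
orientation: [0.005, 3.141, 0.001]
contact_force: [-0.3, -0.1, 0.2]
grip_width: 0.033
gripper_force: 40.2
clock: 8.7
tcp_pos: [0.4595, 0.1679, 0.0309]
orientation: [0.005, 3.141, 0.001]
contact_force: [-1.7, -0.7, 3.5]
grip_width: 0.0329
gripper_force: 40.6
```

```bash
python3 -m crank '[[[0,0,-2],[0,0,0]],[[0,0,-3],[0,0,0]],[[0,0,-3],[0,0,0]],[[-2,1.2,0],[0,0,0]],[[-3.5,2,0],[0,0,0]]]'
python3 -m crank '[[[-3.5,2.1,0],[0,0,0]],[[-3.2,2,0],[0,0,0]],[[-2,1.1,0],[0,0,0]],[[0,0,0],[0,0,0]],[[0,0,0],[0,0,0]]]'
python3 - <<'E'
from h import *
o=monitor.get_obs(); print(o["tcp_pos"],go([.602,.252,.037]))
E
```

```text
clock: 9.2
tcp_pos: [0.5132, 0.1987, 0.1112]
orientation: [-0.006, -3.141, 0.001]
contact_force: [0.6, 0.5, -3.1]
grip_width: 0.0328
gripper_force: 41.0
clock: 9.7
tcp_pos: [0.6007, 0.2511, 0.1094]
orientation: [-0.004, -3.14, 0.002]
contact_force: [-1.1, -0.4, -3.6]
grip_width: 0.033
gripper_force: 40.8
[0.60071915 0.25111659 0.10940651] [-0.14  0.1   7.24]
```

```bash
python3 -m crank '[[[-0.1,0.1,1.5],[0,0,0]],[[0,0,3],[0,0,0]],[[0,0,2],[0,0,0]],[[0,0,0.5],[0,0,0]],[[0,0,0],[0,0,0]]]'
python3 -m crank '[[[0,0,0.1],[0,0,0]],[[0,0,0],[0,0,0]]]'
```

```text
clock: 10.2
tcp_pos: [0.6011, 0.2516, 0.039]
orientation: [-0.005, -3.139, 0.002]
contact_force: [0.4, 0.1, -3.0]
grip_width: 0.0333
gripper_force: 40.8
clock: 10.4
tcp_pos: [0.6031, 0.2527, 0.0404]
orientation: [0.005, 3.14, 0.001]
contact_force: [0.0, -0.8, -3.1]
grip_width: 0.033
gripper_force: 40.8
```

```bash
python3 -m crank '[[[0,0,0.2],[0,0,0]],[[0,0,0.2],[0,0,0]],[[0,0,0],[0,0,0]]]'
python3 -m crank '[[[0,0,0.1],[0,0,0]],[[0,0,0],[0,0,0]]]'
python3 -m crank '[[[0,0,0.1],[0,0,0]],[[0,0,0],[0,0,0]]]'
```

```text
clock: 10.7
tcp_pos: [0.6023, 0.2524, 0.0353]
orientation: [-0.004, -3.142, -0.0]
contact_force: [0.3, -0.4, -4.4]
grip_width: 0.0332
gripper_force: 40.8
clock: 10.9
tcp_pos: [0.6025, 0.2525, 0.035]
orientation: [0.004, 3.142, 0.0]
contact_force: [-1.5, -0.9, 2.8]
grip_width: 0.033
gripper_force: 41.5
clock: 11.1
tcp_pos: [0.6025, 0.2525, 0.0349]
orientation: [0.004, 3.142, 0.0]
contact_force: [-5.8, -1.3, 10.7]
grip_width: 0.0326
gripper_force: 42.4
```

```bash
python3 -m crank '[[[0,0,-0.1],[0,0,0]],[[0,0,0],[0,0,0]],[[0,0,0],[0,0,0]],[[0,0,0],[0,0,0]]]' 6
python3 -m crank '[[[0,0,-2],[0,0,0]],[[0,0,-4],[0,0,0]],[[0,0,-4],[0,0,0]],[[1.3,-2,0],[0,0,0]],[[2.3,-3.8,0],[0,0,0]]]'
python3 -m crank '[[[2.3,-3.8,0],[0,0,0]],[[2.3,-3.8,0],[0,0,0]],[[2.1,-3.5,0],[0,0,0]],[[1,-1.8,0],[0,0,0]],[[0,0,0],[0,0,0]]]'
python3 - <<'E'
from h import *
o=monitor.get_obs(); p,d=optics.grab_frame("wrist"); cv2.imwrite("pics/w4.png",p[:,:,::-1]); print(o["clock"],o["tcp_pos"])
for c,s,mm in blobs(p,"green",300): print(np.round(c),s.tolist(),"cap",wray(c,.058,o).round(4),"bin",wray(c,.005,o).round(4),go([*wray(c,.058,o)[:2],.028]))
E
```

```text
clock: 11.5
tcp_pos: [0.6025, 0.2525, 0.0342]
orientation: [0.004, 3.141, 0.0]
contact_force: [-0.4, 0.3, -0.0]
grip_width: 0.06
gripper_force: 0.0
clock: 12.0
tcp_pos: [0.5678, 0.1977, 0.136]
orientation: [-0.002, 3.137, 0.006]
contact_force: [0.8, -0.6, 0.0]
grip_width: 0.0598
gripper_force: 0.0
clock: 12.5
tcp_pos: [0.4877, 0.0629, 0.1343]
orientation: [-0.011, -3.141, 0.001]
contact_force: [0.7, 0.8, 0.0]
grip_width: 0.0601
gripper_force: 0.0
12.5 [0.48770179 0.06285503 0.13434318]
[280. 220.] [257, 192, 47, 53, 1788] cap [0.4892 0.0627 0.058 ] bin [0.5093 0.0628 0.005 ] [-1.000e-02 -2.400e-01  1.065e+01]
[317. 305.] [294, 297, 50, 18, 425] cap [0.5649 0.093  0.058 ] bin [0.6033 0.1004 0.005 ] [-7.56  2.82 10.66]
[311. 339.] [271, 311, 80, 56, 3296] cap [0.6025 0.0898 0.058 ] bin [0.65   0.0964 0.005 ] [-11.32   2.52  10.66]
```

```bash
python3 -m crank '[[[0,-0.1,1],[0,0,0]],[[0,0,3],[0,0,0]],[[0,0,3.5],[0,0,0]],[[0,0,2.2],[0,0,0]],[[0,0,0.7],[0,0,0]]]'
python3 -m crank '[[[0,0,0],[0,0,0]],[[0,0,0],[0,0,0]],[[0,0,0],[0,0,0]],[[0,0,0],[0,0,0]],[[0,0,0],[0,0,0]]]' 2.5 40
python3 -m crank '[[[0,0,0],[0,0,0]]]'
```

```text
clock: 13.05
tcp_pos: [0.4878, 0.066, 0.0274]
orientation: [-0.001, -3.138, 0.001]
contact_force: [-0.2, -0.3, -0.3]
grip_width: 0.0603
gripper_force: 0.0
clock: 13.55
tcp_pos: [0.4892, 0.0649, 0.0308]
orientation: [0.004, 3.141, 0.001]
contact_force: [-0.1, -1.2, -2.4]
grip_width: 0.0328
gripper_force: 39.9
clock: 13.65
tcp_pos: [0.4892, 0.0648, 0.0307]
orientation: [0.005, 3.141, 0.0]
contact_force: [-0.9, -0.2, 0.6]
grip_width: 0.033
gripper_force: 39.9
```

```bash
python3 -m crank '[[[0,0,-2],[0,0,0]],[[0,0,-3],[0,0,0]],[[0,0,-3],[0,0,0]],[[-2,0.5,0],[0,0,0]],[[-3.9,0.9,0],[0,0,0]]]'
python3 -m crank '[[[-4,0.9,0],[0,0,0]],[[-3.8,0.8,0],[0,0,0]],[[-2,0.4,0],[0,0,0]],[[0,0,0],[0,0,0]],[[0,0,0],[0,0,0]]]'
python3 - <<'E'
from h import *
o=monitor.get_obs(); print(o["tcp_pos"],go([.646,.100,.037]))
E
```

```text
clock: 14.15
tcp_pos: [0.5466, 0.078, 0.1114]
orientation: [-0.005, -3.141, -0.0]
contact_force: [1.0, 0.4, -2.7]
grip_width: 0.033
gripper_force: 40.7
clock: 14.65
tcp_pos: [0.6453, 0.0991, 0.1096]
orientation: [-0.005, -3.14, 0.001]
contact_force: [-0.1, -0.2, -2.2]
grip_width: 0.0334
gripper_force: 40.7
[0.64529269 0.09905528 0.10964685] [-0.08  0.1   7.26]
```

```bash
python3 -m crank '[[[0,0,1.5],[0,0,0]],[[0,0,3],[0,0,0]],[[0,0,2],[0,0,0]],[[0,0,0.5],[0,0,0]],[[0,0,0],[0,0,0]]]'
python3 -m crank '[[[0,0,0.1],[0,0,0]],[[0,0,0.2],[0,0,0]],[[0,0,0.2],[0,0,0]],[[0,0,0],[0,0,0]]]'
python3 -m crank '[[[0,0,0.1],[0,0,0]],[[0,0,0],[0,0,0]]]'
python3 -m crank '[[[0,0,0.1],[0,0,0]],[[0,0,0],[0,0,0]]]'
```

```text
clock: 15.15
tcp_pos: [0.6445, 0.0989, 0.0391]
orientation: [-0.005, -3.139, 0.001]
contact_force: [0.0, 0.6, -2.5]
grip_width: 0.0331
gripper_force: 40.6
clock: 15.55
tcp_pos: [0.6461, 0.0993, 0.0355]
orientation: [0.004, 3.141, 0.0]
contact_force: [0.4, -1.0, -2.6]
grip_width: 0.0329
gripper_force: 40.6
clock: 15.75
tcp_pos: [0.6463, 0.0993, 0.0348]
orientation: [0.005, 3.141, 0.0]
contact_force: [-1.4, -0.1, 1.2]
grip_width: 0.0325
gripper_force: 40.8
clock: 15.95
tcp_pos: [0.6464, 0.0994, 0.0348]
orientation: [0.005, 3.141, 0.001]
contact_force: [-4.5, -1.5, 9.5]
grip_width: 0.0329
gripper_force: 41.9
```

```bash
python3 -m crank '[[[0,0,-0.1],[0,0,0]],[[0,0,0],[0,0,0]],[[0,0,0],[0,0,0]],[[0,0,0],[0,0,0]]]' 6
python3 -m crank '[[[0,0,-2],[0,0,0]],[[0,0,-4],[0,0,0]],[[0,0,-4],[0,0,0]],[[1.3,-2,0],[0,0,0]],[[2.5,-3.5,0],[0,0,0]]]'
python3 -m crank '[[[2.7,-3.8,0],[0,0,0]],[[2.7,-3.8,0],[0,0,0]],[[2.7,-3.8,0],[0,0,0]],[[2.7,-3.8,0],[0,0,0]],[[2.5,-3.5,0],[0,0,0]]]'
python3 -m crank '[[[1.7,-2.6,0],[0,0,0]],[[0.8,-1,0],[0,0,0]],[[0,0,0],[0,0,0]]]'
python3 - <<'E'
from h import *
o=monitor.get_obs(); p,d=optics.grab_frame("wrist"); cv2.imwrite("pics/w5.png",p[:,:,::-1]); print(o["clock"],o["tcp_pos"])
for c,s,mm in blobs(p,"red",300): print(np.round(c),s.tolist(),"cap",wray(c,.058,o).round(4),"bin",wray(c,.005,o).round(4),go([*wray(c,.058,o)[:2],.028]))
E
```

```text
clock: 16.35
tcp_pos: [0.646, 0.0993, 0.0342]
orientation: [-0.004, -3.142, 0.0]
contact_force: [0.3, 0.3, 0.0]
grip_width: 0.0601
gripper_force: 0.0
clock: 16.85
tcp_pos: [0.6099, 0.0473, 0.1359]
orientation: [-0.003, 3.137, 0.004]
contact_force: [-0.0, -0.7, 0.2]
grip_width: 0.0601
gripper_force: 0.0
clock: 17.35
tcp_pos: [0.4728, -0.1439, 0.1344]
orientation: [0.005, 3.141, -0.0]
contact_force: [0.3, -1.3, 1.3]
grip_width: 0.06
gripper_force: 0.0
clock: 17.65
tcp_pos: [0.4483, -0.1794, 0.1344]
orientation: [-0.01, -3.141, 0.0]
contact_force: [0.9, 0.5, -0.3]
grip_width: 0.0601
gripper_force: 0.0
17.65 [ 0.44833244 -0.17942446  0.13436781]
[279. 217.] [256, 190, 47, 55, 2020] cap [ 0.4475 -0.1804  0.058 ] bin [ 0.4672 -0.1805  0.005 ] [ 0.21 -0.26 10.64]
[228. 336.] [208, 307, 47, 54, 1702] cap [ 0.5603 -0.2259  0.058 ] bin [ 0.6071 -0.237   0.005 ] [-11.08  -4.77  10.64]
```

```bash
python3 -m crank '[[[0.1,-0.1,1],[0,0,0]],[[0,0,3],[0,0,0]],[[0,0,3.5],[0,0,0]],[[0,0,2.2],[0,0,0]],[[0,0,0.7],[0,0,0]]]'
python3 -m crank '[[[0,0,0],[0,0,0]],[[0,0,0],[0,0,0]],[[0,0,0],[0,0,0]],[[0,0,0],[0,0,0]],[[0,0,0],[0,0,0]]]' 2.5 40
python3 -m crank '[[[0,0,0],[0,0,0]]]'
```

```text
clock: 18.2
tcp_pos: [0.4474, -0.1769, 0.0275]
orientation: [0.0, -3.137, -0.003]
contact_force: [-0.4, -0.3, -0.9]
grip_width: 0.0599
gripper_force: 0.0
clock: 18.7
tcp_pos: [0.4485, -0.1791, 0.0308]
orientation: [0.004, 3.141, -0.0]
contact_force: [-0.6, 0.2, -0.3]
grip_width: 0.0331
gripper_force: 40.0
clock: 18.8
tcp_pos: [0.4485, -0.1791, 0.0308]
orientation: [0.004, 3.141, 0.0]
contact_force: [-0.3, 1.1, 1.5]
grip_width: 0.0331
gripper_force: 40.4
```

```bash
python3 -m crank '[[[0,0,-2],[0,0,0]],[[0,0,-3],[0,0,0]],[[0,0,-3],[0,0,0]],[[-2,-1,0],[0,0,0]],[[-3.8,-1.9,0],[0,0,0]]]'
python3 -m crank '[[[-3.8,-1.9,0],[0,0,0]],[[-3.7,-1.8,0],[0,0,0]],[[-2,-1,0],[0,0,0]],[[0,0,0],[0,0,0]],[[0,0,0],[0,0,0]]]'
python3 - <<'E'
from h import *
o=monitor.get_obs(); print(o["tcp_pos"],go([.602,-.255,.037]))
E
```

```text
clock: 19.3
tcp_pos: [0.5047, -0.2075, 0.1112]
orientation: [-0.003, -3.141, -0.002]
contact_force: [1.0, -0.6, -3.6]
grip_width: 0.0328
gripper_force: 41.0
clock: 19.8
tcp_pos: [0.6002, -0.2554, 0.1094]
orientation: [-0.005, -3.14, -0.001]
contact_force: [-1.1, 0.1, -3.4]
grip_width: 0.0328
gripper_force: 40.8
[ 0.60020473 -0.25540595  0.1094236 ] [-0.19  0.04  7.24]
```

```bash
python3 -m crank '[[[-0.1,0,1.5],[0,0,0]],[[0,0,3],[0,0,0]],[[0,0,2],[0,0,0]],[[0,0,0.5],[0,0,0]],[[0,0,0],[0,0,0]]]'
python3 -m crank '[[[0,0,0.1],[0,0,0]],[[0,0,0.2],[0,0,0]],[[0,0,0.2],[0,0,0]],[[0,0,0],[0,0,0]]]'
python3 -m crank '[[[0,0,0.1],[0,0,0]],[[0,0,0],[0,0,0]]]'
python3 -m crank '[[[0,0,0.1],[0,0,0]],[[0,0,0],[0,0,0]]]'
```

```text
clock: 20.3
tcp_pos: [0.6006, -0.2549, 0.039]
orientation: [-0.004, -3.139, -0.002]
contact_force: [-0.2, 0.1, -2.9]
grip_width: 0.033
gripper_force: 40.8
clock: 20.7
tcp_pos: [0.6021, -0.2555, 0.0355]
orientation: [0.004, 3.141, -0.0]
contact_force: [-0.3, 0.4, -2.4]
grip_width: 0.033
gripper_force: 40.8
clock: 20.9
tcp_pos: [0.6023, -0.2557, 0.0349]
orientation: [0.004, 3.141, -0.0]
contact_force: [-1.1, 1.1, 0.3]
grip_width: 0.0332
gripper_force: 41.2
clock: 21.1
tcp_pos: [0.6023, -0.2558, 0.0348]
orientation: [0.005, 3.141, 0.0]
contact_force: [-4.6, 2.3, 8.9]
grip_width: 0.033
gripper_force: 42.3
```

Now I'll release, rise and back away for a check picture.

```bash
python3 -m crank '[[[0,0,-0.1],[0,0,0]],[[0,0,0],[0,0,0]],[[0,0,0],[0,0,0]],[[0,0,0],[0,0,0]]]' 6
python3 -m crank '[[[0,0,-2],[0,0,0]],[[0,0,-4],[0,0,0]],[[0,0,-4],[0,0,0]],[[0,0,-4],[0,0,0]],[[0,-2,-2],[0,0,0]]]'
python3 -m crank '[[[0,-3,0],[0,0,0]],[[0,-4,0],[0,0,0]],[[0,-3,0],[0,0,0]],[[0,-1,0],[0,0,0]],[[0,0,0],[0,0,0]]]'
python3 - <<'E'
from h import *
a,_=optics.grab_frame("top"); b,_=optics.grab_frame("side")
cv2.imwrite("pics/fin.png",np.hstack([cv2.resize(a[150:310,140:430],(400,221)),cv2.resize(b[100:400,150:400],(265,318))[:221]])[:,:,::-1])
cv2.imwrite("pics/fin.png",np.hstack([cv2.resize(a[120:320,130:430],(420,280)),cv2.resize(b[110:400,150:450],(290,280))])[:,:,::-1])
E
```

```text
clock: 21.5
tcp_pos: [0.6021, -0.2556, 0.0342]
orientation: [0.004, 3.141, -0.0]
contact_force: [-0.6, -0.0, -0.4]
grip_width: 0.0602
gripper_force: 0.0
clock: 22.0
tcp_pos: [0.6044, -0.2731, 0.1982]
orientation: [-0.002, 3.136, 0.001]
contact_force: [0.5, -0.4, 0.3]
grip_width: 0.06
gripper_force: 0.0
clock: 22.5
tcp_pos: [0.6007, -0.3875, 0.1939]
orientation: [-0.009, -3.141, 0.001]
contact_force: [-0.7, 0.6, 0.7]
grip_width: 0.06
gripper_force: 0.0
```

View pics/fin.png

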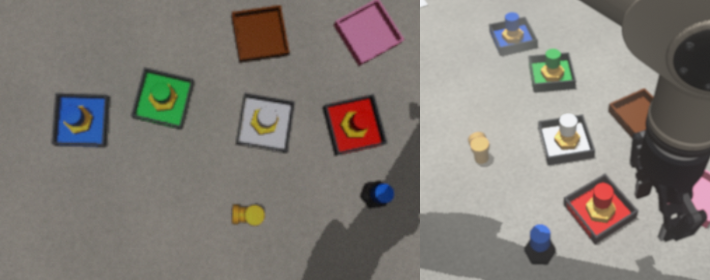

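Both views show all four fittings upright and centred in the bins of their own colour: blue (80,120), green (162,97), white (265,120) and red (355,124). The elbow (248,215) and the black adapter (377,193) haven't moved.

```bash
python3 -c "
from bench import r
print(r.hand_in())"
```

```text
the job is handed in; nothing more can be done
None
```

The job is handed in: all four capped fittings stand upright in the bins of their own colour, set down gently, with the black adapter and the elbow left where they stood; the clock was at about 22.6 s of the 91 s allowed.

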